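# Load a core on the film winder and switch it on

### The arm

A 6-joint arm with a two-finger parallel gripper is mounted at the origin on the work surface. World frame = base frame: x ahead of the robot, y to its left, z up, the work surface at z = 0. Lengths are in m, angles in rad, forces in N, time in s.
With the tool pointing down it reaches from about 0.35 to 0.775 m from the base axis. Payload 7.3 kg.
Tool frame: the origin (TCP) lies at the very end of the fingers, on their centre line; the grasp point (between the pads) lies robot.pinch_z behind it (robot.pinch_z is the distance from the TCP to the grasp point, in m); y points along the fingers, z is the direction in which the jaws open and shut, and the axes are right-handed (so a half turn about y gives the same grasp; the last joint's range is limited). The gripper opens to 92 mm and grips with 3 to 60 N. Pads are 19 mm wide; open, the fingers measure 130 mm over their backs; the gripper's body (75 mm by 190 mm) begins 47 mm behind the grasp point.
Start: joints at [-1.306, 0.342, 1.524, -0, 1.275, -0.146], TCP at [0.21, -0.481, 0.2] pointing down, gripper open.
Joint ranges: [-2.53, 2.53], [-0.77, 2.02], [0.04, 2.7], [-1, 4.14], [0.28, 2.66], [-3.11, 3.11]. Speed limits (rad/s): [2.57, 2.57, 3.14, 3.14, 3.14, 3.14].

### API

Orientations are given as [roll, pitch, yaw] about the fixed x, y, z axes, in that order (R = Rz(yaw) Ry(pitch) Rx(roll)).
In Python, from cell import status, viewer, robot gives the robot as it stands. The module is installed in compiled form; this text tells all that it offers.
- The arm moves only by the shell command python3 -m pendant 'ROWS' [FORCE]. ROWS is JSON, a list that holds one entry, the list of rows, each a list of 7 numbers: the shift along the tool's x, y, z in cm, then the turn, a rotation vector about the tool's x, y, z in rad, then the finger opening in cm, from 0 to 9.18. A call has 1 to 20 rows; each row is the pose to reach, as a shift and turn from the pose commanded when the call began, along the tool's axes at that moment; what a row does not reach only later rows make up. A row lasts 1/10 s, in which the tool goes at most 50 mm and 8.59 degrees, less where a joint would pass 70% of its speed; a pose out of reach is approached as far as the arm can. A call with a gripper value outside its range is refused whole. The fingers move at their own pace and stop on an object; FORCE is the grip in N (left out, the last holds). Time passes only in rows, so rows that repeat a pose let the fingers close. It gives the time, the measured TCP pose, the force and the opening at its end, in the units of the state.
- status.observe(): the state, without advancing time (a new reading comes with each control period).
- viewer.read_camera(name): name is "scene" or "top" or "wrist"; returns a dict with "image" (400x640x3 uint8, red, green, blue), "range_z" (400x640 float32, m along the optical axis (not along the pixel's ray), 0 where there is no reading), "fx", "fy", "cx", "cy" (pixels), "camera_from_world" (4x4, takes a point from world to camera coordinates). Camera axes: x right, y up, looking along -z (the intrinsics and any distortion apply to the point x, -y, -z); pixel columns grow to the right and rows downward; lengths in m; the calibration is good to about 2 mm. A picture is of the moment at which its call begins.
- robot.hand_in(): hands the job in, once; it reports no verdict.
The state is a dict: "time": time; "qpos": joint angles; "qvel": joint speeds; "joint_efforts": joint torques, N m; "tool_pos": TCP position; "tool_rot": TCP orientation; "contact_force": force on the tool from outside, world axes, zero at the start; "torque": the same for the moment, N m; "opening": finger opening in m.
Only numpy, scipy, OpenCV 4.12 (cv2) and the standard library are available. Lean on these libraries where they do the work, as an engineer would, in place of code of your own. Each camera call takes 0.05 s, during which the arm holds its last target. There are 200 camera calls.

### The job

Get the film winder ready to take up: put the red film core that lies on the cart top onto the winder's hub, pressing gently and turning it until its keyway drops over the brass key and it sits fully down on the plate, and let go of it. Then pull the black power knob on the winder's sloped panel all the way out until it snaps on, and leave it resting out. Leave the other things on the cart where they are.

Things in the scene. Friction and masses are not known exactly. Their poses are not given: they have to be found in the camera images.
- film_core: The core to load: a red plastic film core lying flat and alone on the steel cart top, a ring 50 mm across, 32 mm high, about 40 g, bore 25.4 mm. One keyway, 7 mm wide and reaching 16 mm from the axis, is cut into the bore over the full height. Origin: centre of its underside; z up its axis; x points at the keyway (the thin dark slit in the outer rim, opposite, is for the film end).
- film_core_mid (a point): Centre of that core: on its axis, half way up (16 mm above its underside).
- winder: Bench film winder, heavy and fixed: a grey case 230 mm deep (x) and 400 mm wide (y). Origin: under its middle; its -x side faces the robot, give or take a small yaw. Left part (+y): drive case 60 mm high that carries the round plate. Right part (y -195 to -55 mm): control console with a panel sloped 40 degrees from level that faces the operator, and an upright housing 200 mm high behind it.
- visor_edge (a point): Middle of the front edge of the visor that reaches 22 mm out from the top of the upright housing over the sloped panel, 140 mm wide, 6 mm thick, its underside 194 mm above the cart top. Housing and visor leave no room for a wide hand straight above the knob; they are clear of a hand that comes along the knob's axis.
- plate (a joint): Turn of the winder's plate, an aluminium disc 210 mm across, in rad, anticlockwise from above; at 0 the key points to the back of the winder (its +x); it starts anywhere within 0.6 rad of that and is held there by the motor brake (about 1.5 N m).
- hub_seat (a point): On the hub's axis at the plate's top surface, where the underside of the loaded core rests, 74 mm above the cart top. z up; x points at the brass key. The hub is a steel post 22.4 mm across up to 26 mm above the plate, then a cone to 12 mm across at 36 mm.
- key_top (a point): Top outer end of the brass key, 20 mm above the plate and 15.2 mm from the hub's axis; the key is 4 mm wide, rounded on top, and runs from here down to the plate. A core that is not turned right rests on it, 20 mm too high; turned right within about 5 degrees it drops to the plate.
- power_knob (a joint): Travel of the black pull knob outwards, square to the sloped panel: 0 m pushed in (off), 0.010 m fully out (on). An over-centre spring: the pull is about 6 N at the start, falls to nothing at half travel (5 mm), then the spring carries the knob out to its stop, where it stays by itself; let go earlier and it springs back in.
- knob_face (a point): Centre of the knob's outer end face; moves with the knob. z points outwards along the pull, 40 degrees from vertical, leaning to the operator; y is level, across the panel; x points up the slope. The knob is a fluted cylinder 26 mm across, 24 mm long; pushed in, its end face stands 27 mm out from the panel. The panel beside it (y) is clear for 30 mm; then come a lamp and a fuse cap, 6 mm high.
- core_stand: Slotted wooden stand, fixed, 180 x 84 mm, 42 mm high, with four slots, one of them empty. Origin: centre of its underside.
- spare_core0: Spare red core standing on edge in the stand (50 mm across, 32 mm wide), to be left alone. Origin: its centre.
- spare_core1: Spare red core standing on edge in the stand, to be left alone. Origin: its centre.
- spare_core2: Spare red core standing on edge in the stand, to be left alone. Origin: its centre.
- guillotine: Silver splicing guillotine, 170 x 80 mm, about 60 mm high, to be left alone. Origin: centre of its underside.
- loupe: Chrome loupe, 42 mm across, 50 mm high, to be left alone. Origin: centre of its underside.
- paperweight: Black cast iron paperweight, 72 mm across, 53 mm high, to be left alone. Origin: centre of its underside.
- pencil_tin: Blue enamel tin, 68 mm across, 95 mm high, with pencils up to 145 mm, to be left alone. Origin: centre of its underside.
Mind the look-alikes: they are no part of the job. What is shaped like the film_core but brown is not meant.

How it is judged:
On the way, in this order (a step that is already met when the one before it is completed fails the run):
1. the core sits fully down on the plate over the key, let go (horizontal distance between film_core_mid and hub_seat below 0.003 m and z of film_core_mid in the frame of hub_seat between 0.013 and 0.0185 m and contact force between the fingers and film_core below 0.1 N), for 0.2 s.
2. the power knob is pulled all the way out (value of joint power_knob above 0.008 m), for 0.2 s.
At the end, for the whole second after the job is handed in: The core lies still on the plate, over the key: its centre within 3 mm of the hub's axis and its underside within 2.5 mm of the plate's surface; the power knob rests out on its own, more than 8 mm of its 10 mm travel (horizontal distance between film_core_mid and hub_seat below 0.003 m and z of film_core_mid in the frame of hub_seat between 0.013 and 0.0185 m and linear speed of film_core below 0.02 m/s and value of joint power_knob above 0.008 m); the robot touches nothing.
It fails at once if the core is rammed or dropped onto the winder (over 45 N) (contact force between film_core and winder above 45 N).
It fails at once if another thing on the cart is moved by more than 20 mm (distance of any of spare_core0, spare_core1, spare_core2, guillotine, loupe, paperweight, pencil_tin from where it was at the start of the episode above 0.02 m).
It also fails if it takes over 58 s, if anything falls off the work surface, if the arm or the gripper's body presses on something with over 40 N, if the wrist force passes 120 N, or if a joint passes its speed limit or range.

## Working session

There is one attempt and no reset: what is moved stays moved. The work goes in short steps, Python scripts to look and compute and a shell command to move; the robot and the scene stay as the last step left them, time stands still between calls to the robot, and variables do not carry over. Pictures are saved under pics/ and viewed, about 8 in all and at most 12, crops included, and the job is handed in when it is done.

```bash
mkdir -p pics; cat > h.py <<'E'
import numpy as np, cv2
from cell import status, viewer, robot
def cam(n,save=None):
    c=viewer.read_camera(n); np.savez('last_'+n+'.npz',**c)
    if save: cv2.imwrite('pics/'+save,c['image'][:,:,::-1])
    return c
def load(n): return np.load('last_'+n+'.npz')
def px(c,u,v,z=None,d=None):
    """pixel -> world, using range or plane z=.."""
    T=np.linalg.inv(c['camera_from_world'])
    r=np.array([(u-c['cx'])/c['fx'],-(v-c['cy'])/c['fy'],-1.])
    if z is None:
        if d is None: d=float(c['range_z'][int(round(v)),int(round(u))])
        return (T@np.r_[r*d,1])[:3]
    w=T[:3,:3]@r; o=T[:3,3]
    return o+w*(z-o[2])/w[2]
def proj(c,p):
    q=(c['camera_from_world']@np.r_[p,1])[:3]
    return c['cx']+c['fx']*q[0]/-q[2], c['cy']-c['fy']*q[1]/-q[2]
E
python3 - <<'E'
from h import *
cs=cam('scene','s0.png'); ct=cam('top','t0.png')
for c in (cs,ct): print(c.keys(),c['fx'],c['fy'],c['cx'],c['cy'],np.linalg.inv(c['camera_from_world']).round(3))
print(status.observe(), robot.pinch_z)
E
```

```text
dict_keys(['image', 'range_z', 'fx', 'fy', 'cx', 'cy', 'camera_from_world']) 437.3660549303725 437.3660549303725 319.0250012195331 195.04637482463198 [[ 0.279 -0.606  0.745  1.503]
 [ 0.96   0.168 -0.223 -0.298]
 [ 0.01   0.777  0.629  0.95 ]
 [ 0.     0.     0.     1.   ]]
dict_keys(['image', 'range_z', 'fx', 'fy', 'cx', 'cy', 'camera_from_world']) 425.27893752129444 425.27893752129444 321.37409358494773 197.51326772786248 [[-1.200e-02  9.970e-01 -7.300e-02  4.480e-01]
 [-1.000e+00 -1.200e-02  1.000e-03 -1.900e-02]
 [ 1.000e-03  7.300e-02  9.970e-01  1.162e+00]
 [ 0.000e+00  0.000e+00  0.000e+00  1.000e+00]]
{'time': 0.1, 'qpos': array([-1.30598759e+00,  3.42672786e-01,  1.52489831e+00, -1.91769167e-07,
        1.27539984e+00, -1.45998121e-01]), 'qvel': array([ 0.00096222, -0.00083658, -0.00144244, -0.00042277, -0.00072455,
       -0.00050114]), 'joint_efforts': array([ 1.43071928e-03, -4.32004452e+01, -2.44694549e+01,  7.18608429e-02,
        5.26282412e-02, -4.81421068e-05]), 'tool_pos': array([ 0.20957666, -0.48093065,  0.19931233]), 'tool_rot': array([-1.57215998e+00,  2.00331704e-04, -2.73078587e+00]), 'contact_force': array([0.34113306, 0.37628901, 0.40588755]), 'torque': array([ 0.02045086, -0.01181856, -0.03856733]), 'opening': 0.09167925137367358} 0.0188
```

View pics/t0.png

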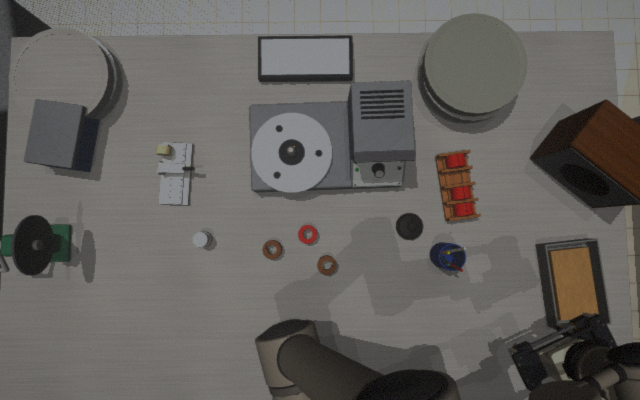

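View pics/s0.png

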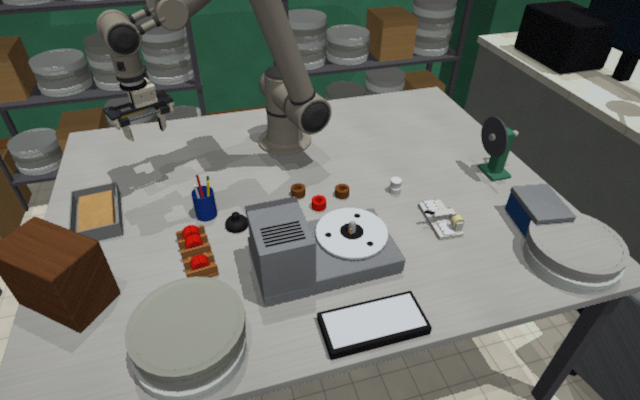

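Top view: three flat rings, red at (308,235) and brown at (272,250) and (327,266). The red one lies flat and alone, so it's the film_core. The red cores at (458,160–210) are standing in the stand. The hub is at (291,151) and the knob at (379,171). One enlarged crop to confirm.

```bash
python3 - <<'E'
from h import *
c=load('top'); im=c['image'][:,:,::-1]
def crop(u,v,w,h,s): return cv2.resize(im[v-h//2:v+h//2,u-w//2:u+w//2],None,fx=s,fy=s,interpolation=cv2.INTER_CUBIC)
a=crop(308,242,100,60,4); b=crop(308,235,40,24,10); d=crop(291,151,40,24,10); e=crop(379,171,80,48,5)
cv2.imwrite('pics/c0.png',np.vstack([np.hstack([a[:240],b]),np.hstack([d,e])]))
for n,u,v,z in (('core',308,235,.032),('hub',291,151,.11),('knob',379,171,None),('paper',408,226,.05),('b1',272,250,.03),('b2',327,266,.03)):
    print(n,px(c,u,v,z).round(4), px(c,u,v).round(4))
# casing corners for yaw
for p in ((250,190),(250,105),(405,186),(412,82)): print(p,px(c,*p).round(3))
hsv=cv2.cvtColor(c['image'],cv2.COLOR_RGB2HSV)
m=((hsv[...,0]<6)|(hsv[...,0]>174))&(hsv[...,1]>150)&(hsv[...,2]>70); m[:, :290]=0;m[:,330:]=0;m[:215]=0;m[255:]=0
v,u=np.nonzero(m); print('red',u.min(),u.max(),v.min(),v.max(),(u.min()+u.max())/2,(v.min()+v.max())/2)
# hub local: high points
H=np.array([px(c,uu,vv) for vv in range(135,170) for uu in range(275,308)])
s=H[(H[:,2]>.083)&(H[:,2]<.12)]; print('hubpts',len(s),s.mean(0),s.max(0),s.min(0))
E
```

```text
core [0.4312 0.0164 0.032 ] [0.4307 0.0173 0.0023]
hub [0.642  0.0544 0.11  ] [0.6429 0.0547 0.1055]
knob [ 0.5895 -0.1649  0.1067] [ 0.5895 -0.1649  0.1067]
paper [ 0.4517 -0.2453  0.05  ] [ 0.4517 -0.2455  0.0488]
b1 [0.3928 0.112  0.03  ] [ 0.3913  0.1155 -0.0004]
b2 [ 0.3491 -0.0329  0.03  ] [ 0.347  -0.0332  0.0054]
(250, 190) [0.555 0.175 0.002]
(250, 105) [0.776 0.166 0.058]
(405, 186) [ 0.562 -0.25  -0.   ]
(412, 82) [ 0.853 -0.277 -0.   ]
red 299 316 225 243 307.5 234.0
hubpts 74 [0.64474631 0.05492154 0.10389391] [0.65785886 0.06531367 0.11548951] [0.635321   0.04481178 0.08523043]
```

View pics/c0.png

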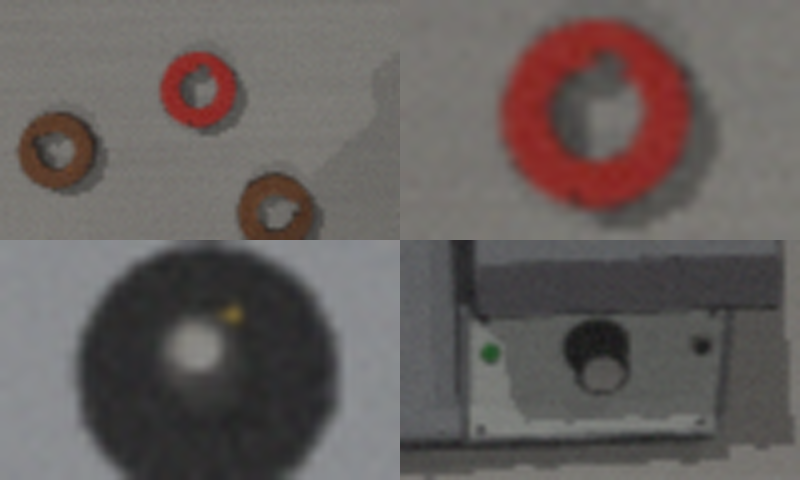

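```bash
cat >> h.py <<'E'
from scipy.spatial.transform import Rotation as Ro
def down(yaw,tilt=0): # tilt: tool leans so fingers point +x when tilt>0 (world y axis turn), applied before yaw of the heading
    return Ro.from_euler('xyz',[-np.pi/2,0,yaw])
def go(p,R):
    s=status.observe(); R0=Ro.from_euler('xyz',s['tool_rot'])
    print('t',round(s['time'],2),'shift cm',(R0.inv().apply(np.array(p)-s['tool_pos'])*100).round(2),'rot',(R0.inv()*R).as_rotvec().round(3))
E
python3 - <<'E'
from h import *
c=load('top')
print('core',px(c,307.5,234,.032)); k=px(c,294.3,146.4,.094); print('key',k)
go([.431,.016,.2],down(np.radians(162)))
E
```

```text
core [0.43384054 0.01766377 0.032     ]
key [0.65667812 0.04707007 0.094     ]
t 0.1 shift cm [-4.014e+01 -1.000e-02 -3.672e+01] rot [0.001 0.725 0.   ]
```

```bash
python3 -m pendant '[[[-2,0,-1.8,0,0.05,0,7],[-5.5,0,-5,0,0.15,0,7],[-9,0,-8.2,0,0.25,0,7],[-13,0,-11.9,0,0.35,0,7],[-17,0,-15.5,0,0.45,0,7],[-21,0,-19.2,0,0.55,0,7],[-25,0,-22.9,0,0.65,0,7],[-29,0,-26.5,0,0.72,0,7],[-33,0,-30.2,0,0.725,0,7],[-36.5,0,-33.4,0,0.725,0,7],[-39,0,-35.7,0,0.725,0,7],[-40.1,0,-36.7,0,0.725,0,7],[-40.1,0,-36.7,0,0.725,0,7],[-40.1,0,-36.7,0,0.725,0,7]]]'
python3 - <<'E'
from h import *
c=cam('wrist'); im=c['image'][:,:,::-1].copy(); cv2.imwrite('pics/w0.png',im)
T=np.linalg.inv(c['camera_from_world']); print(T.round(3),c['fx'],status.observe()['tool_pos'],status.observe()['tool_rot'])
E
```

```text
time: 1.5
tool_pos: [0.4303, 0.0153, 0.1995]
tool_rot: [-1.57, -0.001, 2.829]
contact_force: [-1.0, -0.7, 0.9]
opening: 0.0702
[[-0.308  0.912  0.271  0.502]
 [-0.951 -0.296 -0.087 -0.009]
 [ 0.001 -0.285  0.959  0.384]
 [ 0.     0.     0.     1.   ]] 280.04526468729216 [0.43025021 0.0147041  0.19961611] [-1.57011552e+00 -7.75588874e-04  2.82739749e+00]
```

View pics/w0.png

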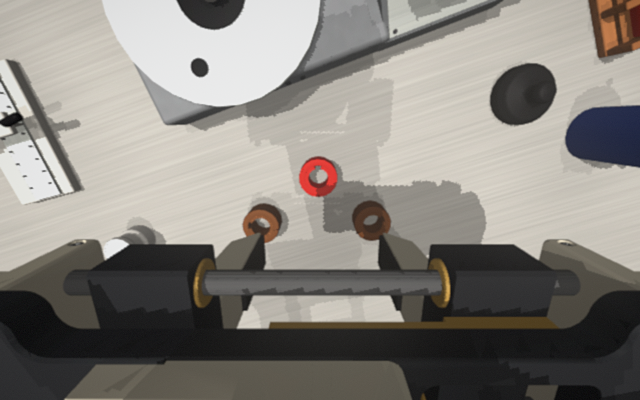

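Wrist view: red core at (318,177), fingers either side lower down, and brown rings at (262,222) and (371,220). I'll measure the core's centre and keyway here.

```bash
python3 - <<'E'
from h import *
c=load('wrist'); im=c['image'][:,:,::-1]
hsv=cv2.cvtColor(c['image'],cv2.COLOR_RGB2HSV)
m=(((hsv[...,0]<6)|(hsv[...,0]>174))&(hsv[...,1]>150)&(hsv[...,2]>60)).astype(np.uint8); m[:140]=0;m[220:]=0;m[:,:280]=0;m[:,360:]=0
P=np.array([px(c,u,v) for v,u in zip(*np.nonzero(m))]); t=P[np.abs(P[:,2]-.032)<.004]
print(len(P),len(t),t.min(0),t.max(0),(t.min(0)+t.max(0))/2,np.median(t[:,2]))
(x,y),r=cv2.minEnclosingCircle(t[:,:2].astype(np.float32)*1000); print('circ',x,y,r)
# rectified top view at z=.032, 60mm, 0.15mm/px ; up=+x, left=+y
N=400; s=.00015; mx=np.zeros((N,N),np.float32); my=mx.copy()
for i in range(N):
  for j in range(N):
    mx[i,j],my[i,j]=proj(c,[x/1000+(N/2-i)*s,y/1000+(N/2-j)*s,.032])
r1=cv2.remap(im,mx,my,cv2.INTER_CUBIC)
cv2.circle(r1,(200,200),3,(255,255,0),1)
cv2.imwrite('pics/w1.png',r1)
E
```

```text
857 781 [ 0.41168144 -0.00727754  0.02801417] [0.45979012 0.04059016 0.03407216] [0.43573578 0.01665631 0.03104317] 0.03160774493117258
circ 435.8406066894531 16.602733612060547 24.312915802001953
```

View pics/w1.png

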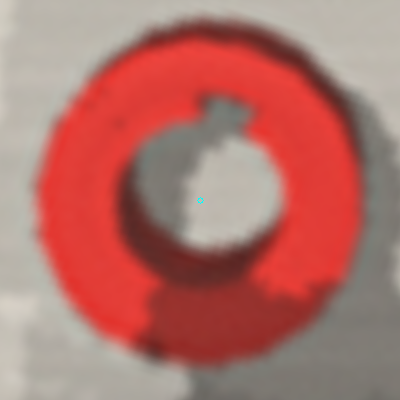

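```bash
python3 - <<'E'
from h import *
go([.4353,.017,.007],down(np.radians(162)))
E
```

```text
t 1.55 shift cm [-0.42 19.26 -0.39] rot [-0.001 -0.     0.001]
```

```bash
python3 -m pendant '[[[-0.2,2,-0.2,0,0,0,7],[-0.4,5.5,-0.4,0,0,0,7],[-0.4,9.5,-0.4,0,0,0,7],[-0.4,13,-0.4,0,0,0,7],[-0.4,16,-0.4,0,0,0,7],[-0.4,18,-0.4,0,0,0,7],[-0.4,19,-0.4,0,0,0,7],[-0.4,19.3,-0.4,0,0,0,7],[-0.4,19.3,-0.4,0,0,0,6],[-0.4,19.3,-0.4,0,0,0,5],[-0.4,19.3,-0.4,0,0,0,4],[-0.4,19.3,-0.4,0,0,0,4],[-0.4,19.3,-0.4,0,0,0,4],[-0.4,19.3,-0.4,0,0,0,4]]]' 12; python3 - <<'E'
from h import *
go([.4353,.017,.17],down(np.radians(162)))
c=load('top')
# hub axis from range image of both cameras: cone/post points
for n in ('top','scene'):
    c=load(n); u0,v0=map(int,proj(c,[.643,.0545,.1])); print(n,u0,v0)
    H=np.array([px(c,u,v) for v in range(v0-12,v0+13) for u in range(u0-12,u0+13)])
    for a,b in ((.09,.1),(.1,.107),(.107,.113)):
        s=H[(H[:,2]>a)&(H[:,2]<b)&(np.hypot(H[:,0]-.643,H[:,1]-.0545)<.02)]
        if len(s): print(a,len(s),s.min(0).round(4),s.max(0).round(4),s.mean(0).round(4))
E
```

```text
time: 2.95
tool_pos: [0.4359, 0.0179, 0.0071]
tool_rot: [-1.571, 0.0, 2.828]
contact_force: [0.4, -0.1, 0.6]
opening: 0.0398
t 2.95 shift cm [  0.02 -16.29   0.1 ] rot [-0.  0. -0.]
top 291 151
0.09 10 [0.6353 0.0452 0.0906] [0.6579 0.0653 0.0996] [0.6462 0.0516 0.0952]
0.1 29 [0.6359 0.0448 0.1007] [0.6564 0.0651 0.1069] [0.6446 0.055  0.1039]
0.107 25 [0.6373 0.0495 0.107 ] [0.6528 0.0621 0.1123] [0.6458 0.0558 0.1098]
scene 350 222
0.09 19 [0.6482 0.0463 0.0911] [0.6625 0.068  0.0993] [0.6578 0.0542 0.0956]
0.1 20 [0.6415 0.0477 0.1002] [0.6602 0.0674 0.1066] [0.6545 0.0561 0.1035]
0.107 16 [0.6462 0.0507 0.107 ] [0.6609 0.0643 0.1126] [0.6533 0.0581 0.1093]
```

Opening of 39.8 mm is less than the 50 mm core, so this grasp is suspect. I'll look before lifting.

```bash
python3 - <<'E'
from h import *
c=cam('wrist'); w=c['image'][:,:,::-1][100:400,120:520]
t=cam('top'); t=t['image'][:,:,::-1][195:285,248:368]
cv2.imwrite('pics/w2.png',np.hstack([w,cv2.resize(t,(400,300),interpolation=cv2.INTER_CUBIC)]))
E
```

```text
(no output)
```

View pics/w2.png

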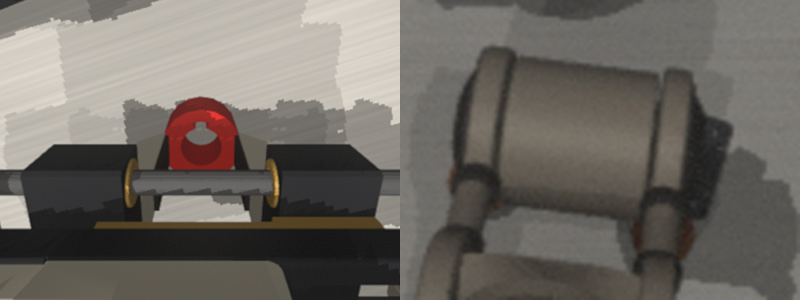

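```bash
python3 - <<'E'
from h import *
c=load('wrist'); hsv=cv2.cvtColor(c['image'],cv2.COLOR_RGB2HSV)
m=(((hsv[...,0]<6)|(hsv[...,0]>174))&(hsv[...,1]>150)&(hsv[...,2]>40))
P=np.array([px(c,u,v) for v,u in zip(*np.nonzero(m)) if 180<v<275 and 270<u<370]); 
print(len(P),np.histogram(P[:,2],bins=12)); t=P[P[:,2]>P[:,2].max()-.004]
print(t.min(0),t.max(0)); print(P.min(0),P.max(0))
s=status.observe(); R=Ro.from_euler('xyz',s['tool_rot']); print((R.inv().apply(P-s['tool_pos'])).min(0),(R.inv().apply(P-s['tool_pos'])).max(0))
h=px(c,320,238); print('thru bore',h)
E
python3 -m pendant '[[[0,0,0,0,0,0,4]]]'
```

```text
3817 (array([ 612, 3095,   36,    0,    0,    0,   55,    0,    0,    0,    0,
         19]), array([0.00168218, 0.01752286, 0.03336354, 0.04920422, 0.0650449 ,
       0.08088558, 0.09672626, 0.11256694, 0.12840762, 0.1442483 ,
       0.16008898, 0.17592966, 0.19177034]))
[ 0.50756647 -0.00681089  0.19177034] [ 0.50756647 -0.00681089  0.19177034]
[ 0.41547115 -0.00711434  0.00168218] [0.50756647 0.04018969 0.19177034]
[-0.07587892 -0.18476698 -0.0210784 ] [0.01638931 0.00530087 0.02341312]
thru bore [0.42818993 0.01993433 0.00061702]
time: 3.15
tool_pos: [0.4358, 0.0178, 0.0069]
tool_rot: [-1.571, 0.0, 2.827]
contact_force: [-0.1, -0.2, -0.6]
opening: 0.0397
```

```bash
python3 - <<'E'
from h import *
c=load('wrist'); hsv=cv2.cvtColor(c['image'],cv2.COLOR_RGB2HSV)
m=(((hsv[...,0]<6)|(hsv[...,0]>174))&(hsv[...,1]>150)&(hsv[...,2]>40))
P=np.array([px(c,u,v) for v,u in zip(*np.nonzero(m)) if 180<v<275 and 270<u<370]); 
s=status.observe(); R=Ro.from_euler('xyz',s['tool_rot'])
t=P[(P[:,2]>.029)&(P[:,2]<.036)]; q=R.inv().apply(t-s['tool_pos'])*1000
print(len(t),q.min(0),q.max(0))
cv=cv2.convexHull(q[:,[0,2]].astype(np.float32))[:,0]; 
# circle fit to the hull points
A=np.c_[2*cv,np.ones(len(cv))]; sol=np.linalg.lstsq(A,(cv**2).sum(1),rcond=None)[0]; print('centre',sol[:2],'r',np.sqrt(sol[2]+sol[0]**2+sol[1]**2)); print(cv.round(0).tolist())
# finger depth profile along tool z at tool x=0..: print what the camera sees at rows
for v in (200,215,230,245,260):
    print(v,[ (u,*(R.inv().apply(px(c,u,v)-s['tool_pos'])*1000).round(0).astype(int)) for u in (275,283,290,350,357,365)])
E
```

```text
2466 [-24.87866962 -29.08252761 -21.11340338] [ 16.37434617 -22.13883265  23.37812378]
centre [-1.70317913  1.13956027] r 23.37490544340756
[[16.0, -5.0], [16.0, 4.0], [16.0, 16.0], [15.0, 19.0], [15.0, 20.0], [13.0, 22.0], [-8.0, 23.0], [-9.0, 23.0], [-13.0, 22.0], [-13.0, 22.0], [-14.0, 21.0], [-17.0, 19.0], [-18.0, 18.0], [-20.0, 16.0], [-21.0, 15.0], [-23.0, 11.0], [-24.0, 9.0], [-25.0, 1.0], [-25.0, -1.0], [-24.0, -4.0], [-23.0, -7.0], [-23.0, -9.0], [-22.0, -10.0], [-19.0, -15.0], [-18.0, -15.0], [-17.0, -17.0], [-15.0, -18.0], [-14.0, -19.0], [-11.0, -20.0], [-10.0, -21.0], [-9.0, -21.0], [-8.0, -21.0], [14.0, -19.0], [15.0, -17.0], [15.0, -16.0]]
200 [(275, np.int64(-21), np.int64(7), np.int64(-32)), (283, np.int64(-21), np.int64(7), np.int64(-26)), (290, np.int64(-21), np.int64(7), np.int64(-21)), (350, np.int64(-21), np.int64(8), np.int64(22)), (357, np.int64(-21), np.int64(6), np.int64(27)), (365, np.int64(-21), np.int64(6), np.int64(32))]
215 [(275, np.int64(-10), np.int64(7), np.int64(-32)), (283, np.int64(-10), np.int64(7), np.int64(-26)), (290, np.int64(-11), np.int64(
[... 385 characters left out ...]
4(-10), np.int64(-22), np.int64(24)), (365, np.int64(2), np.int64(7), np.int64(34))]
245 [(275, np.int64(-10), np.int64(-44), np.int64(-24)), (283, np.int64(-9), np.int64(-42), np.int64(-20)), (290, np.int64(-1), np.int64(-25), np.int64(-18)), (350, np.int64(-1), np.int64(-25), np.int64(19)), (357, np.int64(-8), np.int64(-40), np.int64(22)), (365, np.int64(-11), np.int64(-46), np.int64(25))]
260 [(275, np.int64(-11), np.int64(-63), np.int64(-21)), (283, np.int64(-6), np.int64(-54), np.int64(-19)), (290, np.int64(9), np.int64(-25), np.int64(-18)), (350, np.int64(9), np.int64(-25), np.int64(19)), (357, np.int64(0), np.int64(-42), np.int64(22)), (365, np.int64(-9), np.int64(-59), np.int64(23))]
```

Core centre is within 1–2 mm of the tool axis, but the fingers read 40 mm. I'll command a tighter close to see whether they stop on it, then do a small test lift.

```bash
python3 -m pendant '[[[0,0,0,0,0,0,3.4],[0,0,0,0,0,0,3.4],[0,0,0,0,0,0,3.4]]]' 12;  python3 -m pendant '[[[0,-1,0,0,0,0,3.4],[0,-2.5,0,0,0,0,3.4],[0,-3,0,0,0,0,3.4],[0,-3,0,0,0,0,3.4]]]'; python3 - <<'E'
from h import *
c=cam('wrist','w3.png'); hsv=cv2.cvtColor(c['image'],cv2.COLOR_RGB2HSV)
m=(((hsv[...,0]<6)|(hsv[...,0]>174))&(hsv[...,1]>150)&(hsv[...,2]>40))
P=np.array([px(c,u,v) for v,u in zip(*np.nonzero(m)) if 180<v<275 and 270<u<370]); 
s=status.observe(); R=Ro.from_euler('xyz',s['tool_rot'])
q=R.inv().apply(P-s['tool_pos'])*1000; q=q[(q[:,1]>-45)]
print(np.percentile(q,[1,50,99],axis=0).round(1)); print(np.percentile(P[:,2],[5,50,95]))
E
```

```text
time: 3.45
tool_pos: [0.4358, 0.0178, 0.0069]
tool_rot: [-1.571, -0.0, 2.827]
contact_force: [-0.3, 0.5, 0.7]
opening: 0.0339
time: 3.85
tool_pos: [0.4366, 0.0177, 0.0379]
tool_rot: [-1.571, 0.002, 2.827]
contact_force: [0.5, 0.3, 0.2]
opening: 0.0338
[[-24.2   4.3 -20.9]
 [ -0.6   6.    1.1]
 [ 22.5  31.9  23.1]]
[0.01072539 0.03131031 0.03265747]
```

```bash
python3 - <<'E'
from h import *
c=load('wrist'); im=c['image'][:,:,::-1]
cv2.imwrite('pics/w3c.png',cv2.resize(im[150:300,220:420],(800,600),interpolation=cv2.INTER_CUBIC))
s=status.observe(); R=Ro.from_euler('xyz',s['tool_rot'])
for v in range(200,262,6): print(v,[ (u,*(R.inv().apply(px(c,u,v)-s['tool_pos'])*1000).round(0).astype(int).tolist()) for u in (255,265,275,280,285,290,295,300)])
E
```

```text
200 [(255, -13, 37, -54), (265, -13, 36, -45), (275, -13, 38, -37), (280, -13, 37, -33), (285, -13, 37, -29), (290, -13, 37, -25), (295, -13, 38, -20), (300, -19, 16, -15)]
206 [(255, -8, 37, -54), (265, -7, 38, -46), (275, -8, 37, -37), (280, -7, 38, -33), (285, -7, 38, -29), (290, -7, 38, -25), (295, -14, 15, -18), (300, -17, 6, -14)]
212 [(255, -3, 37, -54), (265, -3, 36, -46), (275, -2, 37, -37), (280, -3, 37, -33), (285, -3, 37, -29), (290, -3, 36, -25), (295, -12, 7, -18), (300, -13, 5, -14)]
218 [(255, 3, 38, -55), (265, 3, 38, -46), (275, 3, 37, -38), (280, 3, 37, -33), (285, 3, 37, -29), (290, -8, 6, -21), (295, -9, 4, -18), (300, -8, 6, -14)]
224 [(255, 9, 38, -55), (265, 8, 37, -46), (275, 8, 37, -38), (280, 8, 37, -34), (285, 8, 38, -30), (290, -4, 5, -21), (295, -4, 5, -18), (300, -4, 5, -14)]
230 [(255, 14, 38, -55), (265, 14, 37, -47), (275, 14, 38, -38), (280, 14, 38, -34), (285, 13, 36, -30), (290, 1, 5, -21), (295, 1, 6, -18), (300, 2, 7, -14)]
236 [(255, 19, 37, -55), (265, 19, 37, -47), (275, 20, 38, -39), (280, -11, -34, -23), (285, -11, -33, -20), (290, -9, -30, -17), (295, 6, 6, -18), (300, 6, 6, -14)]
242 [(255, 25, 38, -56), (265, -11, -42, -30), (275, -11, -41, -25), (280, -11, -41, -22), (285, -10, -40, -19), (290, -9, -38, -17), (295, 10, 5, -18), (300, 10, 5, -14)]
248 [(255, -36, -102, -20), (265, -34, -97, -18), (275, -11, -49, -23), (280, -11, -50, -21), (285, -11, -49, -18), (290, -10, -46, -16), (295, 30, 37, -22), (300, 15, 5, -15)]
254 [(255, -36, -106, -19), (265, -32, -99, -18), (275, -10, -55, -22), (280, -11, -55, -20), (285, -9, -53, -18), (290, -7, -48, -16), (295, 36, 37, -22), (300, 37, 39, -17)]
260 [(255, -36, -110, -19), (265, -33, -103, -17), (275, -11, -62, -21), (280, -11, -63, -19), (285, -9, -59, -17), (290, -3, -48, -16), (295, 42, 37, -22), (300, 42, 38, -18)]
```

View pics/w3c.png

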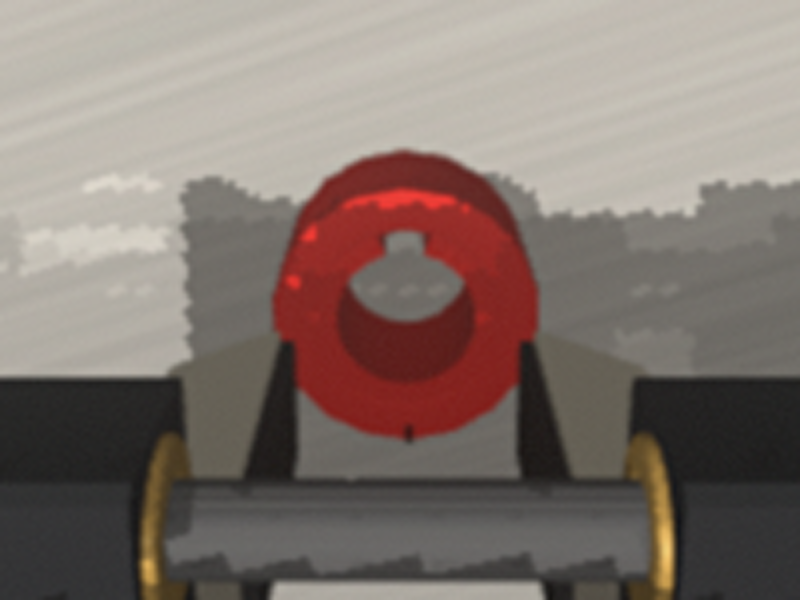

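The picture shows the core untouched on the table, with its keyway up at (403,240). The finger and pad ends are at crop (290,340) and (530,340). Range puts them about 31 mm behind the reported TCP, not at it. This fits the failed grasp, since the tips passed above the 32 mm high core. I'll go by the measured tip position, descend another 5.8 cm with the fingers open, and check force and opening.

```bash
python3 -m pendant '[[[0,0,0,0,0,0,7],[0,0,0,0,0,0,7],[0,0,0,0,0,0,7],[0,0,0,0,0,0,7],[0,2,0,0,0,0,7],[0,4,0,0,0,0,7],[0,5,0,0,0,0,7],[0,5.4,0,0,0,0,7],[0,5.8,0,0,0,0,7],[0,5.8,0,0,0,0,7]]]' 12; python3 -m pendant '[[[0,0,0,0,0,0,6],[0,0,0,0,0,0,5],[0,0,0,0,0,0,4],[0,0,0,0,0,0,4],[0,0,0,0,0,0,4]]]' 12
```

```text
time: 4.9
tool_pos: [0.4359, 0.0178, -0.0211]
tool_rot: [-1.571, 0.0, 2.827]
contact_force: [0.8, -0.0, -1.4]
opening: 0.0698
time: 5.4
tool_pos: [0.4361, 0.0178, -0.0208]
tool_rot: [-1.571, 0.001, 2.827]
contact_force: [-0.1, 0.1, 3.9]
opening: 0.0496
```

Gripped: the fingers stopped at 49.6 mm. Next I'll lift and move towards the hub for a close look.

```bash
python3 - <<'E'
from h import *
go([.436,.018,.18],down(np.radians(162)))
go([.56,.05,.18],down(np.radians(162)))
E
```

```text
t 5.4 shift cm [-0.000e+00 -2.008e+01 -2.000e-02] rot [ 0.    -0.    -0.001]
t 5.4 shift cm [-10.8  -20.07  -6.9 ] rot [ 0.    -0.    -0.001]
```

```bash
python3 -m pendant '[[[0,-1,0,0,0,0,4],[0,-3,0,0,0,0,4],[0,-6,0,0,0,0,4],[0,-10,0,0,0,0,4],[0,-14,0,0,0,0,4],[-1.5,-17,-1,0,0,0,4],[-4,-19,-2.6,0,0,0,4],[-7,-20,-4.5,0,0,0,4],[-9.5,-20,-6,0,0,0,4],[-10.8,-20,-6.9,0,0,0,4],[-10.8,-20,-6.9,0,0,0,4],[-10.8,-20,-6.9,0,0,0,4]]]' 12; python3 - <<'E'
from h import *
c=cam('wrist'); im=c['image'][:,:,::-1]
print(proj(c,[.643,.0545,.1]),status.observe()['tool_pos'],status.observe()['opening'])
cv2.imwrite('pics/w4.png',im)
E
```

```text
time: 6.6
tool_pos: [0.5589, 0.0501, 0.1787]
tool_rot: [-1.57, -0.001, 2.828]
contact_force: [-0.4, -0.6, -0.9]
opening: 0.0497
(np.float64(286.0301578443391), np.float64(116.44414016393928)) [0.55873875 0.04996499 0.17888346] 0.049925706652889895
```

View pics/w4.png

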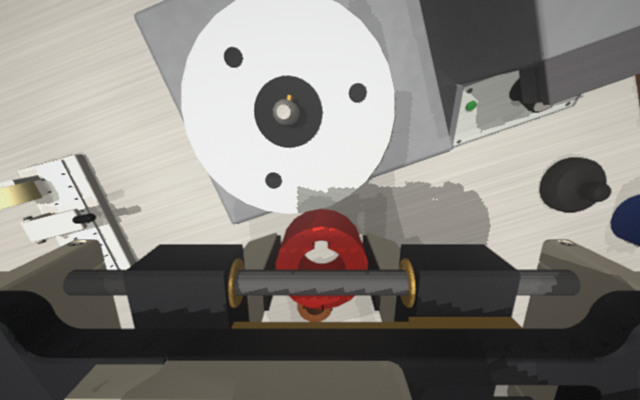

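```bash
python3 - <<'E'
from h import *
from scipy.optimize import least_squares
c=load('wrist'); im=c['image']; hsv=cv2.cvtColor(im,cv2.COLOR_RGB2HSV)
s=status.observe(); R=Ro.from_euler('xyz',s['tool_rot'])
def circ(p,rho=None):
    f=lambda q:np.hypot(p[:,0]-q[0],p[:,1]-q[1])-(rho or q[2])
    x0=list(p.mean(0))+([] if rho else [.1]); r=least_squares(f,x0,loss='soft_l1',f_scale=.0005); return r.x,np.abs(r.fun).mean()
# plate rim
m=((hsv[...,2]>200)&(hsv[...,1]<30)).astype(np.uint8); m[:, :175]=0; m[:,402:]=0; m[222:]=0
n,l,st,_=cv2.connectedComponentsWithStats(m); k=l[60,288] or l[60,250]; mm=(l==k).astype(np.uint8)
cn=max(cv2.findContours(mm,cv2.RETR_EXTERNAL,cv2.CHAIN_APPROX_NONE)[0],key=len)[:,0]
cn=cn[(cn[:,1]>3)&(cn[:,1]<185)]
P=np.array([px(c,u,v,.074) for u,v in cn])[:,:2]; print('plate',circ(P),circ(P,.105),len(P))
# black disc on plate
m=(hsv[...,2]<90).astype(np.uint8); m[:70]=0;m[155:]=0;m[:,:245]=0;m[:,330:]=0
cn=max(cv2.findContours(m,cv2.RETR_EXTERNAL,cv2.CHAIN_APPROX_NONE)[0],key=len)[:,0]
P=np.array([px(c,u,v,.074) for u,v in cn])[:,:2]; print('black',circ(P))
# brass key
m=(hsv[...,0]>10)&(hsv[...,0]<30)&(hsv[...,1]>110)&(hsv[...,2]>80); m[:85]=0;m[125:]=0;m[:,:260]=0;m[:,320:]=0
v,u=np.nonzero(m); print('key px',u.mean(),v.mean(),len(u),u.min(),u.max(),v.min(),v.max()); 
for z in (.094,.09): print(px(c,u.mean(),v.mean(),z))
# hub top disc (bright): level .110
m=(hsv[...,2]>150).astype(np.uint8); m[:95]=0;m[125:]=0;m[:,:270]=0;m[:,300:]=0; v,u=np.nonzero(m); print('hubtop',px(c,u.mean(),v.mean(),.11),len(u))
# core top rim, tool frame
m=((hsv[...,0]<6)|(hsv[...,0]>174))&(hsv[...,1]>150)&(hsv[...,2]>40); m[:200]=0;m[310:]=0
v,u=np.nonzero(m); Q=R.inv().apply(np.array([px(c,a,b) for a,b in zip(u,v)])-s['tool_pos'])*1000
t=Q[(Q[:,1]<-47)&(Q[:,1]>-60)]; print('coretop',len(t),np.median(t[:,1]),t.min(0),t.max(0))
h=cv2.convexHull(t[:,[0,2]].astype(np.float32))[:,0]; h=h[h[:,0]<-5]; print(circ(h,25.0))
big=cv2.resize(im[60:310,240:420][:,:,::-1],None,fx=2.4,fy=2.4,interpolation=cv2.INTER_CUBIC); cv2.imwrite('pics/w4c.png',big)
E
```

```text
plate (array([0.64627203, 0.05563875, 0.10469782]), np.float64(0.003701855813520061)) (array([0.64601266, 0.05591068]), np.float64(0.003726696745212518)) 424
black (array([0.64715283, 0.05436527, 0.03251067]), np.float64(0.00022560072484230576))
key px 289.0416666666667 97.125 24 287 291 95 100
[0.65808887 0.04685816 0.094     ]
[0.65849232 0.0471768  0.09      ]
hubtop [0.64838422 0.05355012 0.11      ] 199
coretop 2968 -52.158100928704386 [-24.9379185  -54.16157584 -23.82126007] [ 24.79695193 -47.00781992  25.52103003]
(array([0.40991221, 1.37002692]), np.float64(0.16654026395429508))
```

View pics/w4c.png

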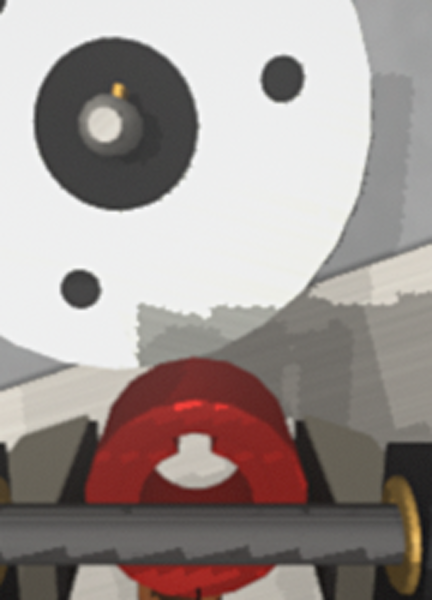

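Crop: brass key at (118,90) just above the hub top at (105,125), in the black disc centred at (116,123). The held core's keyway at (195,447) points straight along tool −x. Best estimates are hub axis (0.6474, 0.0542) and key angle about −0.58 rad.

```bash
python3 - <<'E'
from h import *
R=down(2.562)
for z in (.178,.097): go(np.array([.6474,.0542,z])-R.apply([.0004,0,.00137]),R)
E
```

```text
t 6.65 shift cm [-8.38  0.08 -3.26] rot [-0.001  0.265  0.001]
t 6.65 shift cm [-8.39  8.18 -3.27] rot [-0.001  0.265  0.001]
```

```bash
python3 -m pendant '[[[-1.5,0,-0.6,0,0.06,0,4],[-4,0,-1.6,0,0.14,0,4],[-6.5,0,-2.5,0,0.22,0,4],[-8,0,-3.1,0,0.265,0,4],[-8.4,0.5,-3.26,0,0.265,0,4],[-8.4,2,-3.26,0,0.265,0,4],[-8.4,4.5,-3.26,0,0.265,0,4],[-8.4,6.5,-3.26,0,0.265,0,4],[-8.4,7.7,-3.26,0,0.265,0,4],[-8.4,7.7,-3.26,0,0.265,0,4],[-8.4,7.7,-3.26,0,0.265,0,4]]]' 12; python3 - <<'E'
from h import *
c=cam('wrist'); im=c['image'][:,:,::-1]
big=cv2.resize(im[150:320,240:420],None,fx=3,fy=3,interpolation=cv2.INTER_CUBIC)
s=cam('scene'); u,v=map(int,proj(s,[.647,.054,.12])); b2=cv2.resize(s['image'][:,:,::-1][v-45:v+45,u-40:u+40],None,fx=5.6667,fy=5.6667,interpolation=cv2.INTER_CUBIC)
b2=cv2.resize(b2,(453,510))
for r in range(4): pass
cv2.imwrite('pics/w5.png',cv2.resize(np.hstack([big[:,:540],b2]),(800,411)))
R=down(2.562); go(np.array([.6474,.0542,.097])-R.apply([.0004,0,.00137]),R)
E
```

```text
time: 7.75
tool_pos: [0.6498, 0.055, 0.1027]
tool_rot: [-1.571, 0.001, 2.563]
contact_force: [0.1, -0.3, -0.3]
opening: 0.0497
t 7.85 shift cm [0.17 0.64 0.1 ] rot [ 0.001  0.001 -0.002]
```

View pics/w5.png

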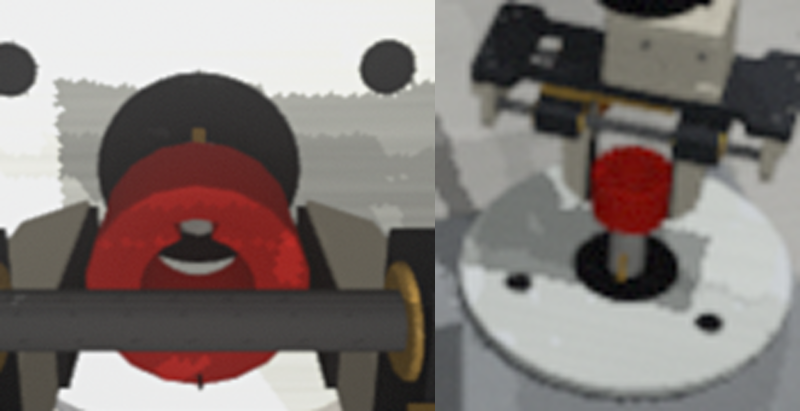

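View 10: key at (199,135), keyway at (198,218) and slit at (200,382) are in one column, so the angle is right. I'll correct the 1–2 mm offset and descend in stages.

```bash
python3 -m pendant '[[[0.17,0.3,0.1,0,0,0,4],[0.17,0.8,0.1,0,0,0,4],[0.17,1.3,0.1,0,0,0,4],[0.17,1.5,0.1,0,0,0,4],[0.17,1.8,0.1,0,0,0,4],[0.17,2.1,0.1,0,0,0,4],[0.17,2.1,0.1,0,0,0,4]]]' 12; python3 - <<'E'
from h import *
R=down(2.562); go(np.array([.6474,.0542,.0735])-R.apply([.0004,0,.00137]),R); print(status.observe()['contact_force'],status.observe()['torque'])
E
```

```text
time: 8.55
tool_pos: [0.6475, 0.0552, 0.0803]
tool_rot: [-1.57, -0.001, 2.562]
contact_force: [-1.0, -0.4, -0.3]
opening: 0.0497
t 8.55 shift cm [-0.08  0.68 -0.04] rot [-0.001  0.     0.001]
[-1.01506341 -0.40340478 -0.3405226 ] [ 0.1095319   0.04756107 -0.00649409]
```

```bash
python3 -m pendant '[[[-0.05,0.2,-0.03,0,0,0,4],[-0.05,0.4,-0.03,0,0,0,4],[-0.05,0.6,-0.03,0,0,0,4],[-0.05,0.8,-0.03,0,0,0,4],[-0.05,0.9,-0.03,0,0,0,4],[-0.05,0.9,-0.03,0,0,0,4]]]' 12
```

```text
time: 9.15
tool_pos: [0.6483, 0.0552, 0.0717]
tool_rot: [-1.57, -0.0, 2.562]
contact_force: [-0.4, -0.1, -0.7]
opening: 0.0498
```

```bash
python3 -m pendant '[[[0,0.2,0,0,0,0,4],[0,0.4,0,0,0,0,4],[0,0.6,0,0,0,0,4],[0,0.6,0,0,0,0,4]]]' 12;python3 -m pendant '[[[0,0.2,0,0,0,0,4],[0,0.4,0,0,0,0,4],[0,0.6,0,0,0,0,4],[0,0.8,0,0,0,0,4],[0,0.9,0,0,0,0,4],[0,0.9,0,0,0,0,4]]]' 12
```

```text
time: 9.55
tool_pos: [0.6482, 0.0552, 0.0655]
tool_rot: [-1.57, -0.001, 2.562]
contact_force: [0.5, 0.6, -1.0]
opening: 0.0496
time: 10.15
tool_pos: [0.6483, 0.0552, 0.0567]
tool_rot: [-1.571, -0.0, 2.562]
contact_force: [-0.7, -0.2, -0.0]
opening: 0.0499
```

```bash
python3 -m pendant '[[[0,0.1,0,0,0,0,4],[0,0.2,0,0,0,0,4],[0,0.3,0,0,0,0,4],[0,0.35,0,0,0,0,4],[0,0.35,0,0,0,0,4]]]' 12
```

```text
time: 10.65
tool_pos: [0.6484, 0.0552, 0.0534]
tool_rot: [-1.571, 0.0, 2.562]
contact_force: [0.3, -0.5, 0.2]
opening: 0.0498
```

```bash
python3 -m pendant '[[[0,0.05,0,0,0,0,4],[0,0.1,0,0,0,0,4],[0,0.1,0,0,0,0,4]]]' 12; python3 -m pendant '[[[0,0.05,0,0,0,0,4],[0,0.1,0,0,0,0,4],[0,0.1,0,0,0,0,4]]]' 12
```

```text
time: 10.95
tool_pos: [0.6485, 0.0552, 0.0533]
tool_rot: [-1.571, 0.001, 2.562]
contact_force: [-2.6, 0.4, 5.1]
opening: 0.0503
time: 11.25
tool_pos: [0.6486, 0.0552, 0.0532]
tool_rot: [-1.571, 0.001, 2.563]
contact_force: [-4.9, 0.1, 10.7]
opening: 0.05
```

Contact at TCP z 0.0532, exactly the predicted seated height, with 10 N of force. Release and lift clear.

```bash
python3 -m pendant '[[[0,-0.15,0,0,0,0,5.2],[0,-0.15,0,0,0,0,6],[0,-0.15,0,0,0,0,7],[0,-0.15,0,0,0,0,7],[0,-0.15,0,0,0,0,7],[0,-1,0,0,0,0,7],[0,-3,0,0,0,0,7],[0,-6,0,0,0,0,7],[0,-10,0,0,0,0,7],[0,-13,0,0,0,0,7],[0,-15,0,0,0,0,7],[0,-15,0,0,0,0,7],[0,-15,0,0,0,0,7]]]' 12; python3 - <<'E'
from h import *
c=cam('wrist'); s=cam('scene'); t=cam('top')
hs=cv2.cvtColor(c['image'],cv2.COLOR_RGB2HSV); m=((hs[...,0]<6)|(hs[...,0]>174))&(hs[...,1]>150)&(hs[...,2]>40)
P=np.array([px(c,u,v) for v,u in zip(*np.nonzero(m))]); P=P[np.hypot(P[:,0]-.647,P[:,1]-.055)<.04]
print(len(P),np.percentile(P,[1,50,99],axis=0).round(4)); q=P[P[:,2]>.1]; print('top face mid',(q.min(0)+q.max(0))/2,np.median(q[:,2]))
print('knob in wrist',proj(c,[.5895,-.1649,.1067]))
tc=load('top')
# panel/knob geometry from top range: points around the knob
for v in range(160,190,3): print(v,[tuple(px(tc,u,v).round(3).tolist()) for u in (360,372,376,380,384,395)])
a=cv2.resize(tc['image'][:,:,::-1][150:200,345:415],(560,400),interpolation=cv2.INTER_CUBIC)
u,v=map(int,proj(c,[.647,.055,.1])); print(u,v)
w=c['image'][:,:,::-1]; b=cv2.resize(w[max(0,v-40):v+60,max(0,u-60):u+60],(240,200))
f=np.zeros((400,240,3),np.uint8); f[:200]=b; f[200:350]=cv2.resize(w,(240,150)); cv2.imwrite('pics/w6.png',np.hstack([a,f]))
E
```

```text
time: 12.55
tool_pos: [0.6482, 0.0552, 0.2013]
tool_rot: [-1.571, 0.0, 2.562]
contact_force: [0.5, -0.6, -1.2]
opening: 0.07
1060 [[0.6257 0.0306 0.1039]
 [0.6495 0.0521 0.1056]
 [0.6705 0.0758 0.1072]]
top face mid [0.64808903 0.0534923  0.10493903] 0.10564776065983067
knob in wrist (np.float64(544.5948114413171), np.float64(124.98186906096147))
160 [(0.603, -0.109, 0.199), (0.603, -0.137, 0.198), (0.602, -0.145, 0.203), (0.602, -0.155, 0.202), (0.602, -0.164, 0.2), (0.602, -0.189, 0.199)]
163 [(0.612, -0.119, 0.095), (0.612, -0.149, 0.095), (0.612, -0.16, 0.092), (0.612, -0.17, 0.094), (0.612, -0.18, 0.091), (0.611, -0.208, 0.095)]
166 [(0.605, -0.119, 0.089), (0.605, -0.15, 0.089), (0.603, -0.159, 0.098), (0.604, -0.169, 0.096), (0.604, -0.18, 0.092), (0.604, -0.209, 0.087)]
169 [(0.598, -0.119, 0.086), (0.598, -0.15, 0.083), (0.594, -0.157, 0.112), (0.594, -0.167, 0.113), (0.598, -0.182, 0.079), (0.598, -0.21, 0.08)]
172 [(0.592, -0.12, 0.077), (0.591, -0.151, 0.077), (0.587, -0.157, 0.11), (0.587, -0.167, 0.106), (0.587, -0.177, 0.107), (0.591, -0.21, 0.075)]
175 [(0.584, -0.12, 0.076), (0.584, -0.151, 0.072), (0.58, -0.158, 0.102), (0.58, -0.168, 0.101), (0.584, -0.183, 0.069), (0.584, -0.212, 0.067)]
178 [(0.577, -0.121, 0.066), (0.577, -0.152, 0.064), (0.577, -0.163, 0.064), (0.577, -0.174, 0.059), (0.577, -0.183, 0.064), (0.576, -0.212, 0.064)]
181 [(0.57, -0.121, 0.058), (0.57, -0.153, 0.06), (0.57, -0.163, 0.06), (0.57, -0.174, 0.056), (0.57, -0.184, 0.056), (0.569, -0.213, 0.059)]
184 [(0.563, -0.121, 0.058), (0.563, -0.153, 0.053), (0.563, -0.164, 0.051), (0.562, -0.174, 0.055), (0.562, -0.185, 0.054), (0.562, -0.214, 0.051)]
187 [(0.556, -0.123, 0.041), (0.557, -0.155, 0.033), (0.557, -0.167, 0.024), (0.557, -0.178, 0.024), (0.558, -0.19, 0.02), (0.559, -0.222, 0.006)]
320 195
```

View pics/w6.png

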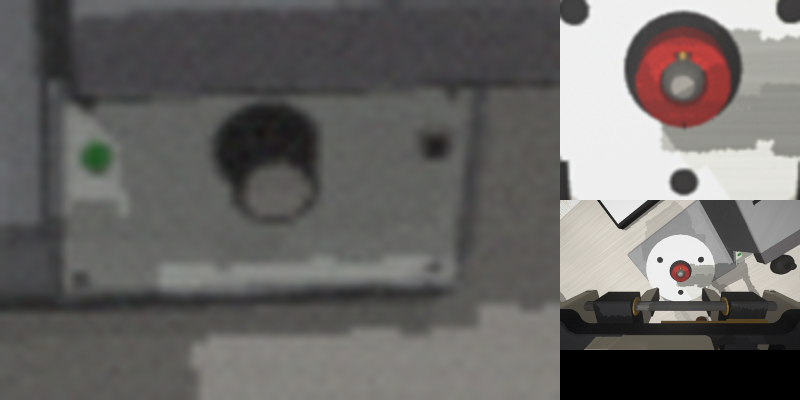

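Core top is at 0.1056 (74 + 32 mm), and the crop shows the brass key inside the keyway at (683,55), so it is seated. The knob face is at top-view pixel (379.7,173.8), about 27 mm off the panel plane, which agrees with the given size. Next, the tilted approach to the knob.

```bash
cat >> h.py <<'E'
def tilt(yaw=0,a=np.radians(40)): return Ro.from_euler('z',yaw)*Ro.from_euler('y',-a)*down(np.pi)
E
python3 - <<'E'
from h import *
print('face',px(load('top'),379.7,173.75))
go([.50,-.03,.22],tilt()); go([.52,-.167,.19],tilt())
print(tilt().as_matrix().round(3))
E
```

```text
face [ 0.58352148 -0.16753669  0.09927128]
t 12.7 shift cm [ 7.7  -1.99 15.21] rot [-0.203 -0.555  0.681]
t 12.7 shift cm [-1.48  1.   25.58] rot [-0.203 -0.555  0.681]
[[-0.766  0.643 -0.   ]
 [ 0.    -0.    -1.   ]
 [-0.643 -0.766  0.   ]]
```

```bash
python3 -m pendant '[[[1.5,-1,3,0,0,0,5],[3.5,-2,7,-0.03,-0.08,0.1,5],[5.5,-2,11,-0.06,-0.17,0.2,5],[7,-2,14,-0.09,-0.26,0.31,5],[7.7,-2,15.2,-0.12,-0.34,0.42,5],[7,-2,16,-0.15,-0.42,0.52,5],[5.5,-1.5,17.5,-0.18,-0.5,0.61,5],[3.5,-1,20,-0.203,-0.555,0.681,5],[1.5,-0.5,22.5,-0.203,-0.555,0.681,5],[-0.5,0.5,24.5,-0.203,-0.555,0.681,5],[-1.5,1,25.6,-0.203,-0.555,0.681,5],[-1.5,1,25.6,-0.203,-0.555,0.681,5],[-1.5,1,25.6,-0.203,-0.555,0.681,5]]]'; python3 - <<'E'
from h import *
c=cam('wrist','w7.png'); s=status.observe(); R=Ro.from_euler('xyz',s['tool_rot']); print(s['qpos'].round(2),s['tool_pos'],R.as_matrix().round(3))
u,v=proj(c,[.588,-.1665,.105]); print('knob px',u,v)
vv,uu=np.mgrid[0:400:2,0:640:2]; P=np.array([px(c,a,b) for a,b in zip(uu.ravel(),vv.ravel())])
s_=P[(np.abs(P[:,1]+.167)<.065)&(P[:,0]>.555)&(P[:,0]<.615)&(P[:,2]>.04)&(P[:,2]<.10)]
# robust panel plane z=a x+b y+c
A=s_.copy(); 
res=np.abs(A[:,2]-(.0645+.839*(A[:,0]-.577))); A=A[res<.012]
for _ in range(6):
    k=np.linalg.lstsq(np.c_[A[:,:2],np.ones(len(A))],A[:,2],rcond=None)[0]; r=A[:,2]-np.c_[A[:,:2],np.ones(len(A))]@k; A=A[np.abs(r)<max(.002,1.5*r.std())]
n=np.array([-k[0],-k[1],1]); n/=np.linalg.norm(n); print('plane',k,len(A),'n',n.round(3),'tilt',np.degrees(np.arccos(n[2])),'yaw',np.arctan2(-n[1],-n[0]))
d=((P-np.array([0,0,k[2]]))@n); f=P[(np.abs(d-.027)<.004)&(np.hypot(P[:,0]-.588,P[:,1]+.1665)<.03)]
print('face',len(f),f.mean(0),(f.min(0)+f.max(0))/2,np.ptp(f,axis=0),'d',((f-np.array([0,0,k[2]]))@n).mean())
E
```

```text
time: 14.0
tool_pos: [0.5204, -0.1706, 0.1897]
tool_rot: [-1.572, 0.699, 3.136]
contact_force: [0.3, -0.0, 0.8]
opening: 0.0499
[-0.74  0.13  2.11  0.95  0.56  0.09] [ 0.52014478 -0.16860854  0.18984101] [[-0.766  0.643 -0.003]
 [ 0.004 -0.001 -1.   ]
 [-0.643 -0.766 -0.002]]
knob px 316.1502993996372 195.0884392874229
plane [ 0.84695349  0.02122216 -0.42340041] 1360 n [-0.646 -0.016  0.763] tilt 40.2719158988277 yaw 0.025051813411358658
face 106 [ 0.58535185 -0.16762401  0.10309561] [ 0.58583091 -0.16739205  0.10318819] [0.01832855 0.02406097 0.01646726] d 0.02616090668767139
```

View pics/w7.png

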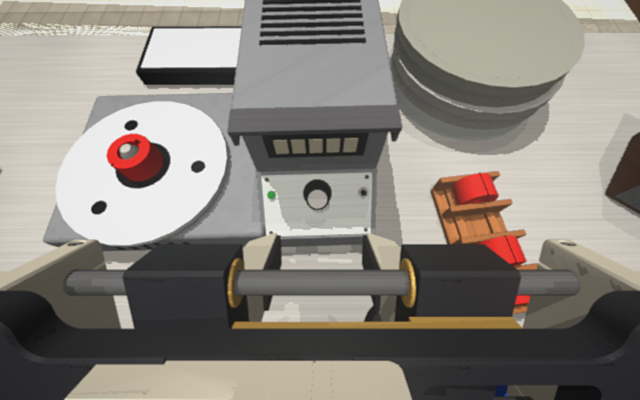

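View 12: knob at (317,194) between lamp (271,195) and fuse cap (363,192). The seated core shows at (128,155). Face is (0.5856, −0.167, 0.103) and panel tilt is 40.3°, as expected.

```bash
python3 - <<'E'
from h import *
R=tilt(.02); d=R.as_matrix()[:,1]; f=np.array([.5856,-.1665,.1032])
go(f-d*.02,R); go(f+d*.047,R)
E
```

```text
t 14.05 shift cm [ 0.56  8.84 -0.19] rot [-0.013 -0.019 -0.   ]
t 14.05 shift cm [ 0.56 15.54 -0.28] rot [-0.013 -0.019 -0.   ]
```

```bash
python3 -m pendant '[[[0.2,1.5,0,-0.013,-0.019,0,5],[0.5,4.5,-0.1,-0.013,-0.019,0,5],[0.56,7.5,-0.2,-0.013,-0.019,0,5],[0.56,9.5,-0.2,-0.013,-0.019,0,5],[0.56,11,-0.22,-0.013,-0.019,0,5],[0.56,12,-0.25,-0.013,-0.019,0,5],[0.56,13,-0.28,-0.013,-0.019,0,5],[0.56,13,-0.28,-0.013,-0.019,0,5]]]'; python3 -m pendant '[[[0,0.5,0,0,0,0,5],[0,1,0,0,0,0,5],[0,1.5,0,0,0,0,5],[0,2,0,0,0,0,5],[0,2.5,0,0,0,0,5],[0,2.5,0,0,0,0,5]]]'; python3 - <<'E'
from h import *
c=cam('wrist','w8.png')
R=tilt(.02); d=R.as_matrix()[:,1]; f=np.array([.5856,-.1665,.1032]); go(f+d*.047,R)
E
```

```text
time: 14.85
tool_pos: [0.6002, -0.1625, 0.0873]
tool_rot: [-1.57, 0.699, -3.116]
contact_force: [0.1, -0.8, -0.3]
opening: 0.0494
time: 15.45
tool_pos: [0.6167, -0.1641, 0.0688]
tool_rot: [-1.568, 0.701, -3.117]
contact_force: [-0.1, -0.2, 0.5]
opening: 0.0499
t 15.5 shift cm [0.17 0.09 0.18] rot [ 0.     0.004 -0.002]
```

```bash
python3 -m pendant '[[[0.15,0,0.15,0,0,0,5],[0.15,0,0.15,0,0,0,4],[0.15,0,0.15,0,0,0,3],[0.15,0,0.15,0,0,0,2],[0.15,0,0.15,0,0,0,2],[0.15,0,0.15,0,0,0,2],[0.15,0,0.15,0,0,0,2]]]' 25
```

```text
time: 16.2
tool_pos: [0.6154, -0.1655, 0.0685]
tool_rot: [-1.568, 0.701, -3.117]
contact_force: [-0.7, 1.2, 2.3]
opening: 0.0255
```

Gripped at 25.5 mm (the knob is 26 mm). Now pull along the axis.

```bash
python3 -m pendant '[[[0,-0.2,0,0,0,0,2],[0,-0.4,0,0,0,0,2],[0,-0.6,0,0,0,0,2],[0,-0.8,0,0,0,0,2],[0,-1.0,0,0,0,0,2],[0,-1.0,0,0,0,0,2],[0,-1.0,0,0,0,0,2],[0,-1.0,0,0,0,0,2]]]' 25;  python3 -m pendant '[[[0,-0.05,0,0,0,0,2],[0,-0.1,0,0,0,0,2],[0,-0.1,0,0,0,0,2]]]' 25
```

```text
time: 17.0
tool_pos: [0.609, -0.1657, 0.0762]
tool_rot: [-1.568, 0.701, -3.117]
contact_force: [-1.0, 2.6, 2.7]
opening: 0.025
time: 17.3
tool_pos: [0.6088, -0.1657, 0.0763]
tool_rot: [-1.568, 0.701, -3.117]
contact_force: [9.0, 1.6, -7.5]
opening: 0.0256
```

It's at the stop: after 10 mm of travel, about 12 N resists further outward motion. Release and retreat along the axis.

```bash
python3 -m pendant '[[[0,0.1,0,0,0,0,2.4],[0,0.1,0,0,0,0,3.5],[0,0.1,0,0,0,0,5],[0,0.1,0,0,0,0,5],[0,0.1,0,0,0,0,5],[0,-1,0,0,0,0,5],[0,-3,0,0,0,0,5],[0,-6,0,0,0,0,5],[0,-9,0,0,0,0,5],[0,-12,0,0,0,0,5],[0,-14,0,0,0,0,5],[0,-14.5,0,0,0,0,5],[0,-14.5,0,0,0,0,5]]]' 25; python3 - <<'E'
from h import *
c=cam('wrist','w9.png')
vv,uu=np.mgrid[0:400,0:640]; P=np.array([px(c,a,b) for a,b in zip(uu.ravel()[::2],vv.ravel()[::2])])
k=[0.84695349,0.02122216,-0.42340041]; n=np.array([-k[0],-k[1],1]); n/=np.linalg.norm(n)
d=(P-np.array([0,0,k[2]]))@n; near=np.hypot(P[:,0]-.582,P[:,1]+.1665)<.035
print(np.histogram(d[near],bins=np.arange(-.004,.05,.004)))
f=near&(d>.022)&(d<.045); print('face d',np.median(d[f]),f.sum(),'panel d',np.median(d[near&(abs(d)<.006)]))
hs=cv2.cvtColor(c['image'],cv2.COLOR_RGB2HSV).reshape(-1,3)[::2]; m=((hs[:,0]<6)|(hs[:,0]>174))&(hs[:,1]>150)&(np.hypot(P[:,0]-.647,P[:,1]-.055)<.035)
q=P[m]; q=q[q[:,2]>q[:,2].max()-.006]; print('core top',len(q),q.min(0),q.max(0),np.median(q[:,2])); print(status.observe()['tool_pos'],status.observe()['contact_force'])
E
```

```text
time: 18.6
tool_pos: [0.5149, -0.1681, 0.1882]
tool_rot: [-1.566, 0.702, -3.116]
contact_force: [0.0, -0.6, -0.1]
opening: 0.0501
(array([604, 643,   0,   0,   4,   8,   8,   8,  10,  95, 141,   0,   0]), array([-0.004,  0.   ,  0.004,  0.008,  0.012,  0.016,  0.02 ,  0.024,
        0.028,  0.032,  0.036,  0.04 ,  0.044,  0.048]))
face d 0.03606713588118286 261 panel d 2.2776395580038076e-05
core top 455 [0.622605   0.02752956 0.10118328] [0.66913377 0.07675489 0.10715863] 0.10529172400556785
[ 0.51499171 -0.16786431  0.18746107] [ 0.75240908 -0.22198335 -0.13453384]
```

The knob face now stands 36.1 mm off the panel, up from 26.2 mm, so about 10 mm of travel has stayed out on its own. The core top is still at 0.105. Hand in.

```bash
python3 -c "
from cell import robot; print(robot.hand_in())"
```

```text
the job is handed in; nothing more can be done
None
```

The core is on the winder's hub and let go, and the power knob is pulled out. I handed the job in at about 18.7 s of the 58 s; no verdict was reported.

- **Core:** My first grasp missed. The fingers closed to 34 mm without touching the core, because the wrist range image puts the fingertips about 31 mm behind the reported TCP, not at it as described. I corrected for that and gripped the core at 49.6 mm. The keyway was turned to match the key (about −0.58 rad), and the core went down without resistance. It stopped on the plate with about 10 N. After release its top measured 0.105 m, which matches the 74 mm plate plus the 32 mm core, and a picture showed the key in the keyway.
- **Knob:** I gripped it at 25.5 mm and pulled it about 10 mm to its stop. After letting go, its face stood 36.1 mm from the panel, up from 26.2 mm, so it stays out on its own.
- **Final state:** The gripper was clear of everything with no contact force beyond noise. I did not re-measure the other things on the cart, but nothing I felt suggests they were touched.
- **Disagreement:** The top and wrist cameras placed the hub about 4 mm apart in x. I used positions measured relative to the wrist camera for the fit.

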